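# Pack the roadside kit from the tilt-out bin

### The arm

A 6-joint arm with a two-finger parallel gripper is mounted at the origin on the work surface; the furniture and walls round the work are solid. World frame = base frame: x ahead of the robot, y to its left, z up, the work surface at z = 0. Lengths are in m, angles in rad, forces in N, time in s.
With the tool pointing down it reaches from about 0.35 to 0.975 m from the base axis. Payload 4.9 kg.
Tool frame: the origin (TCP) lies on the mounting face of the last link; the fingertips stand 173 mm ahead of it and the grasp point (between the pads) lies 155 mm ahead of it; z points along the fingers, y is the line along which they close (so a half turn about z gives the same grasp; the last joint's range is limited). The gripper opens to 85 mm and grips with 20 to 120 N. Pads are 22 mm wide; open, the fingers measure 114 mm over their backs; the gripper's body (76 mm by 85 mm) begins 54 mm behind the grasp point. The pads swing forward as they close: fully open they stand 13 mm farther back than shut.
Start: joints at [1.023, 0.053, 1.613, -0, 1.476, -0.119], TCP at [0.26, 0.568, 0.405] pointing down, gripper open.
Joint ranges: [-3.01, 3.01], [-1.01, 2.22], [0.06, 2.58], [-1.02, 4.17], [0.09, 2.62], [-3.14, 3.14]. Speed limits (rad/s): [2.57, 2.57, 3.14, 3.14, 3.14, 3.14].

### API

Orientations are given as a rotation vector (axis times angle).
In Python, from station import monitor, eyes, finish_job gives the robot as it stands. The module is installed in compiled form; this text tells all that it offers.
- The arm moves only by the tool step_arm, never from a script. Its argument "commands" is a list of rows, each a list of 3 entries, a list of its own where there are three numbers: the opening in per cent of the stroke, from 0 (shut) to 100 (fully open), then the shift along the tool's x, y, z in mm, then the turn about the tool's z in degrees. In form: [[hand, [x, y, z], yaw], ...]. A call has 1 to 12 rows; each row is the pose to reach, as a shift and turn from the pose commanded when the call began, along the tool's axes at that moment; what a row does not reach only later rows make up. A row lasts 1/8 s, in which the tool goes at most 62.5 mm and 10.7 degrees, less where a joint would pass 70% of its speed; a pose out of reach is approached as far as the arm can. A call with a gripper value outside its range is refused whole. The fingers move at their own pace and stop on an object; "squeeze" is the grip in N (left out, the last holds). Time passes only in rows, so rows that repeat a pose let the fingers close. It gives the time, the measured TCP pose, the force, the opening and the grip force at its end, in the units of the state.
- monitor.get_obs(): the state, without advancing time (a new reading comes with each control period).
- eyes.get_image(name): name is "side" or "top"; returns the picture (420x560x3 uint8, red, green, blue); there is no depth.
- eyes.camera_info(name): a dict with "camera_matrix" (3x3 intrinsics, pixels), "extrinsics" (4x4, takes a point from camera to world coordinates). Camera axes: x right, y down, z forward; pixel columns grow to the right and rows downward; lengths in m; the calibration is good to about 2 mm. A picture is of the moment at which its call begins. camera_info takes no time and is no camera call.
- finish_job(): hands the job in; it is judged then, once.
The state is a dict: "t": time; "q": joint angles; "dq": joint speeds; "effort": joint torques, N m; "tool_pos": TCP position; "tool_rot": TCP orientation; "contact_force": force on the tool from outside, world axes, zero at the start; "wrist_torque": the same for the moment, N m; "opening": finger opening in m; "grip_force": force on a finger pad.
Only numpy, scipy, OpenCV 4.12 (cv2) and the standard library are available. Lean on these libraries where they do the work, as an engineer would, in place of code of your own. Each camera call takes 0.05 s, during which the arm holds its last target. There are 200 camera calls.

### The job

Swing the wide tilt-out bin forward from its rack, scoop every hexagonal spacer out of its mouth and put them all in the steel kit box, and put the short red-handled tester lying on the bench in the box with them. Once everything is in, close up: swing the bin fully home in its rack, shut the lid of the kit box, and only then press the lever of the latch on its front down flat against the box. Leave the narrow bin beside it shut and do not knock over the blue-lidded pot.

Things in the scene. Friction and masses are not known exactly. Their poses are not given: they have to be found in the camera images.
- tilt_bin (a joint): wide clear plastic tilt-out bin holding the hexagonal spacers: 0 = shut, fully home in its rack; grows as its top swings out to the front and down, stop at 0.80 rad. About 2 N at the pull moves it; it stays where left. Inside 234 mm wide: front panel 88 mm high and a 70 mm floor form a 60 degree V with its bottom line 5 mm from the hinge; the spacers lie in the V, about 26 mm apart
- tilt_bin_handle (a point): middle of the wide bin's finger pull, a tab 22 mm wide (y), 11 mm high, 38 mm long, standing out of the front panel; the point is 25 mm in front of the panel, 78 mm from the hinge along it. The frame turns with the bin (shut: x into the rack, z up). Pinched from above by its sides, it can turn between the fingers; with the bin out, the panel's top edge is 25 mm above the tab, close behind
- tilt_bin_hinge (a point): middle of the wide bin's hinge line, along the bin's lower front edge, 50 mm above the table; the frame turns with the bin (shut: x level into the rack, y along the hinge, z up). With the bin fully out, the middle plane of its V leans 16 degrees from vertical, mouth up and to the front, and its end walls reach 77 mm above the hinge
- rack: fixed grey housing of the wide bin; origin on the table under the middle of its front edge (under the hinge), x level into the rack, y along the hinge, z up. 256 mm wide, 92 mm deep; side cheeks 98 mm high in front, 158 mm at the back, no roof over the bin
- small_bin (a joint): the narrower tilt-out bin (120 mm wide) beside the wide one, with a few bolts in it; 0 = shut. Not part of the job: leave it shut
- kitbox: the fixed sheet-steel kit box, 170 (x) by 200 (y) by 55 mm high without the lid; origin at the centre of its underside; x points from the latch side to the lid's hinge side, z up. Walls and floor are 3 mm thick, the inside is open from end to end
- lid (a joint): the kit box's steel lid, 174 mm by 206 mm and 4 mm thick, hinged along the far (+x) rim: 0 = shut flat on the box, pi/2 = upright, starts open at 1.6 to 1.8 rad leaning slightly away. A stiff hinge: it stays where it is left and takes about 3 N at the free edge to move
- lid_hinge (a point): the middle of the lid's hinge line; it lies at x = +85 mm, z = 55.5 mm in the kit box frame
- lid_edge (a point): the middle of the lid's free edge on its outer (upper) face, 170 mm from the hinge
- latch (a joint): lever of the draw latch on the middle of the kit box's front (-x) wall, a steel plate 32 mm wide (y) and 32 mm long; its wire loop follows by itself. 0 = closed, lever hanging flat down along the wall; pi/2 = straight out from the wall; starts at 1.5 to 2.0 rad. Level pivot; stays where left; about 2 N at its end moves it
- latch_hinge (a point): the pivot of the latch lever, 7 mm in front of the front wall and 39 mm above the table, in the middle of the wall
- latch_tip (a point): the end of the latch lever, 32 mm from the pivot
- tester_mid (a point): a short screwdriver-shaped voltage tester with a red handle lying on the table, 91 mm long, 18 mm wide and high; the point is in the middle of its handle (the handle, 74 mm long, reaches 37 mm either way along y; the thin blade sticks out 16 mm farther on the -y side), 9 mm above what it lies on; y runs along it
- spacer1_mid (a point): centre of a steel hexagonal spacer: a hexagon rod 30 mm across flats (35 mm across corners) and 22 mm long with a 16 mm bore, 80 g; y runs along its axis. At the start it lies in the wide bin with its axis along the hinge. Between two and four spacers are present
- spacer2_mid (a point): centre of a steel hexagonal spacer: a hexagon rod 30 mm across flats (35 mm across corners) and 22 mm long with a 16 mm bore, 80 g; y runs along its axis. At the start it lies in the wide bin with its axis along the hinge. Between two and four spacers are present
- spacer3_mid (a point): centre of a steel hexagonal spacer: a hexagon rod 30 mm across flats (35 mm across corners) and 22 mm long with a 16 mm bore, 80 g; y runs along its axis. At the start it lies in the wide bin with its axis along the hinge. Between two and four spacers are present
- spacer4_mid (a point): centre of a steel hexagonal spacer: a hexagon rod 30 mm across flats (35 mm across corners) and 22 mm long with a 16 mm bore, 80 g; y runs along its axis. At the start it lies in the wide bin with its axis along the hinge. Between two and four spacers are present
- pot_mid (a point): a small white pot with a wide blue lid, 68 mm across and 61 mm high, standing in front; the point is at its centre. Not part of the job

How it is judged:
On the way, in this order (a step that is already met when the one before it is completed fails the run):
1. the wide bin is swung forward (value of joint tilt_bin above 0.6 rad), for 0.2 s.
2. every spacer and the tester lie in the kit box (x of spacer1_mid in the frame of kitbox between -0.08 and 0.08 m and y of spacer1_mid in the frame of kitbox between -0.096 and 0.096 m and z of spacer1_mid in the frame of kitbox between 0.003 and 0.045 m and x of spacer2_mid in the frame of kitbox between -0.08 and 0.08 m and y of spacer2_mid in the frame of kitbox between -0.096 and 0.096 m and z of spacer2_mid in the frame of kitbox between 0.003 and 0.045 m and x of spacer3_mid in the frame of kitbox between -0.08 and 0.08 m and y of spacer3_mid in the frame of kitbox between -0.096 and 0.096 m and z of spacer3_mid in the frame of kitbox between 0.003 and 0.045 m and x of spacer4_mid in the frame of kitbox between -0.08 and 0.08 m and y of spacer4_mid in the frame of kitbox between -0.096 and 0.096 m and z of spacer4_mid in the frame of kitbox between 0.003 and 0.045 m and x of tester_mid in the frame of kitbox between -0.08 and 0.08 m and y of tester_mid in the frame of kitbox between -0.096 and 0.096 m and z of tester_mid in the frame of kitbox between 0.003 and 0.045 m), for 0.3 s.
3. the lid is shut on the loaded box (all of step 2 and value of joint lid below 0.06 rad), for 0.2 s.
4. the latch lever is pressed down with the lid shut (value of joint lid below 0.06 rad and value of joint latch below 0.2 rad), for 0.2 s.
At the end, for the whole second after the job is handed in: every spacer and the tester inside the kit box, the wide bin home within 0.06 rad, the narrow bin shut, the lid shut within 0.06 rad and the latch lever down within 0.2 rad of the box's front (all of step 2 and all of step 4 and value of joint each of tilt_bin, small_bin below 0.06 rad); the robot touches nothing.
It fails at once if the narrow bin is swung out (value of joint small_bin above 0.2 rad).
It fails at once if the blue-lidded pot is knocked over (angle between pot_mid's own z axis and vertical above 0.6 rad).
Of spacer1, spacer2, spacer3, spacer4 only 2 to 4 are there at a start; the rules pass over those that are not, and their reading is None.
At some moment in a run one of tester, spacer2, spacer3 may be knocked a few centimetres aside while the robot is not near it.
Once in a run the grip may slacken for a moment while it holds something.
It also fails if it takes over 210 s, if anything falls off the work surface, if the arm or the gripper's body presses on something with over 40 N, if the wrist force passes 120 N, or if a joint passes its speed limit or range.

## Working session

There is one attempt and no reset: what is moved stays moved. The work goes in short steps, Python scripts to look and compute and a tool call to move; the robot and the scene stay as the last step left them, time stands still between calls to the robot, and variables do not carry over. Pictures are saved under pics/ and viewed, at most 16 in all, crops included, and the job is handed in when it is done.

Besides the shell and the picture viewer there is one more tool, called after "Call:" by a JSON object that holds its "fn" and its "kwargs", one argument or row to a line. step_arm: Moves the arm, as the interface text tells. Its arguments: {"type":"object","properties":{"commands":{"type":"array"},"squeeze":{"type":"number"}},"required":["commands"]}

```bash
mkdir -p pics; python3 - <<'E'
from station import monitor, eyes
import cv2,numpy as np
print(monitor.get_obs())
for n in("side","top"):
    i=eyes.get_image(n); cv2.imwrite(f"pics/{n}0.png",i[:,:,::-1])
    print(n,{k:np.round(v,4).tolist() for k,v in eyes.camera_info(n).items() if k in("camera_matrix","extrinsics")})
E
```

```text
{'t': 0.0, 'q': array([ 1.02299753e+00,  5.33362764e-02,  1.61432860e+00, -1.33377790e-05,
        1.47598808e+00, -1.18988375e-01]), 'dq': array([ 0.00053827,  0.00048158,  0.00096089,  0.00039977, -0.0009463 ,
       -0.0009292 ]), 'effort': array([-8.74164834e-04, -3.93702078e+01, -3.70168984e+01, -3.49807378e-04,
        7.11154891e-03,  1.69663377e-07]), 'tool_pos': array([0.25971575, 0.56817507, 0.40345474]), 'tool_rot': array([-6.68281973e-01, -3.06901240e+00,  3.06428931e-03]), 'contact_force': array([ 0.02148307, -0.28478273, -0.5009148 ]), 'wrist_torque': array([0.05279977, 0.03166807, 0.00018452]), 'grip_force': 0.0, 'opening': 0.08538736886990156}
side {'camera_matrix': [[462.8634, 0.0, 274.1943], [0.0, 462.8634, 210.8351], [0.0, 0.0, 1.0]], 'extrinsics': [[-0.4428, 0.7376, -0.5098, 1.181], [0.8966, 0.3679, -0.2465, 0.3079], [0.0057, -0.5662, -0.8242, 1.2009], [0.0, 0.0, 0.0, 1.0]]}
top {'camera_matrix': [[481.5535, 0.0, 282.3198], [0.0, 481.5535, 204.8462], [0.0, 0.0, 1.0]], 'extrinsics': [[0.0007, -0.9991, 0.042, 0.4542], [-0.9999, -0.0002, 0.0116, -0.005], [-0.0116, -0.042, -0.999, 1.1613], [0.0, 0.0, 0.0, 1.0]]}
```

View pics/top0.png

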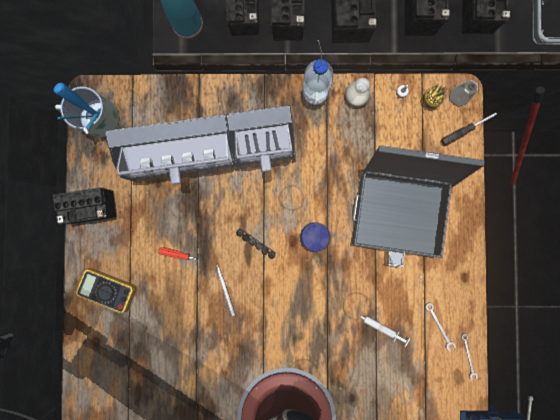

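View pics/side0.png

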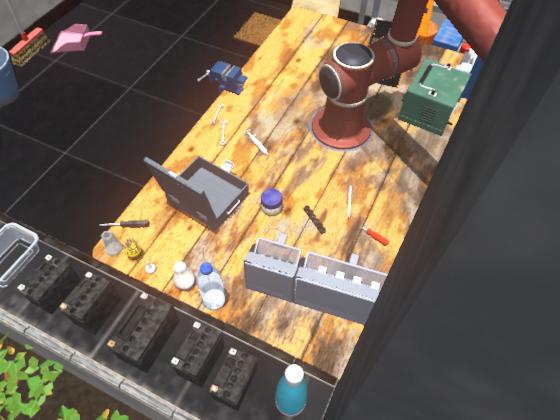

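The top view shows the wide bin at about (175,155) with its tab at (175,175), and four spacers at about (146,163), (167,160), (188,157) and (210,154). The tester is at (175,254), the pot at (315,237), the kit box at (402,213) and the latch at (396,258). The side view agrees. I'll zoom in next.

```bash
cat > h.py <<'E'
from station import monitor, eyes
import cv2,numpy as np
from scipy.spatial.transform import Rotation as R
CI={n:eyes.camera_info(n) for n in("side","top")}
def ray(n,u,v):
    K=CI[n]["camera_matrix"];E=CI[n]["extrinsics"]
    d=E[:3,:3]@np.linalg.inv(K)@[u,v,1]; return E[:3,3],d
def px(n,u,v,z):
    o,d=ray(n,u,v); return (o+d*(z-o[2])/d[2])
def proj(n,p):
    K=CI[n]["camera_matrix"];E=CI[n]["extrinsics"]
    q=K@(E[:3,:3].T@(np.asarray(p)-E[:3,3])); return q[:2]/q[2]
def tri(a,b):
    (o1,d1),(o2,d2)=ray("top",*a),ray("side",*b)
    s=np.linalg.lstsq(np.c_[d1,-d2],o2-o1,rcond=None)[0]
    p,q=o1+s[0]*d1,o2+s[1]*d2; return (p+q)/2,np.linalg.norm(p-q)
def img(n,name=None,crop=None,f=1):
    i=eyes.get_image(n)[:,:,::-1].copy()
    if name:
        j=i if crop is None else i[crop[1]:crop[3],crop[0]:crop[2]]
        cv2.imwrite(f"pics/{name}.png",cv2.resize(j,None,fx=f,fy=f,interpolation=cv2.INTER_CUBIC))
    return i
def go(p,yaw=None,o=None):
    """shift (mm, tool axes) to put GRASP point at p; yaw=world dir (deg) wanted for tool y"""
    o=o or monitor.get_obs(); M=R.from_rotvec(o["tool_rot"]).as_matrix()
    g=o["tool_pos"]+M[:,2]*.155
    s=M.T@(np.asarray(p)-g)*1000
    t=None
    if yaw is not None:
        a=np.degrees(np.arctan2(M[1,1],M[0,1])); t=-(yaw-a) # tool z down
        t=(t+90)%180-90
    return np.round(s,1),None if t is None else round(t,1)
def state():
    o=monitor.get_obs(); M=R.from_rotvec(o["tool_rot"]).as_matrix()
    print("t",round(o["t"],2),"grasp",np.round(o["tool_pos"]+M[:,2]*.155,4),"yaw_y",round(np.degrees(np.arctan2(M[1,1],M[0,1])),2),"q6",round(o["q"][5],2),"F",np.round(o["contact_force"],1),"op",round(o["opening"]*1000,1),"gf",round(o["grip_force"],1))
E
python3 - <<'E'
from h import *
state()
i=cv2.imread("pics/top0.png")
a=cv2.resize(i[100:195,100:300],None,fx=4,fy=4,interpolation=cv2.INTER_CUBIC); cv2.imwrite("pics/rack0.png",a)
a=cv2.resize(i[140:275,340:490],None,fx=4,fy=4,interpolation=cv2.INTER_CUBIC); cv2.imwrite("pics/box0.png",a)
h=cv2.cvtColor(i,cv2.COLOR_BGR2HSV)
def blob(lo,hi,box):
    m=cv2.inRange(h,lo,hi);k=np.zeros_like(m);k[box[1]:box[3],box[0]:box[2]]=m[box[1]:box[3],box[0]:box[2]]
    n,l,s,c=cv2.connectedComponentsWithStats(k);j=1+np.argmax(s[1:,4]);ys,xs=np.where(l==j)
    return cv2.minAreaRect(np.c_[xs,ys].astype(np.float32)),s[j]
r,s=blob((0,170,120),(6,255,255),(140,230,210,280));print("tester",r,s,px("top",*r[0],.009))
r,s=blob((110,100,50),(130,255,255),(290,215,345,260));print("pot",r,s,px("top",*r[0],.061))
E
```

```text
t 0.1 grasp [0.2596 0.568  0.2486] yaw_y 65.43 q6 -0.12 F [-0.2  0.8 -0.4] op 85.7 gf 0.0
tester ((173.2411651611328, 253.16470336914062), (29.61100959777832, 6.724844455718994), 12.528807640075684) [159 248  30  11 169] [0.38696961 0.26923413 0.009     ]
pot ((320.1010437011719, 239.63967895507812), (13.722790718078613, 26.867372512817383), 27.552810668945312) [308 225  21  26 230] [ 0.42117745 -0.07829072  0.061     ]
```

View pics/rack0.png

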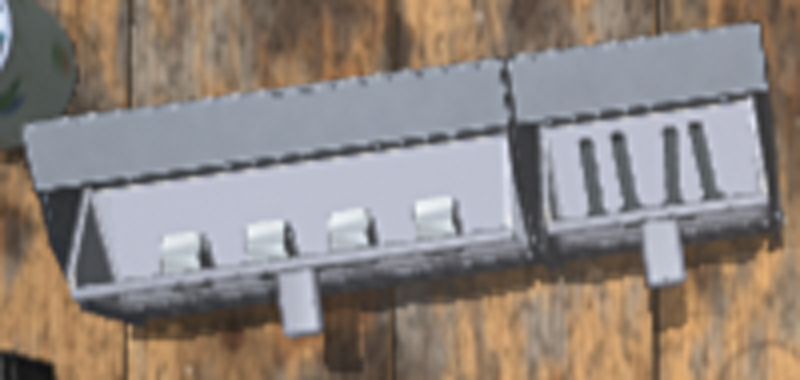

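View pics/box0.png

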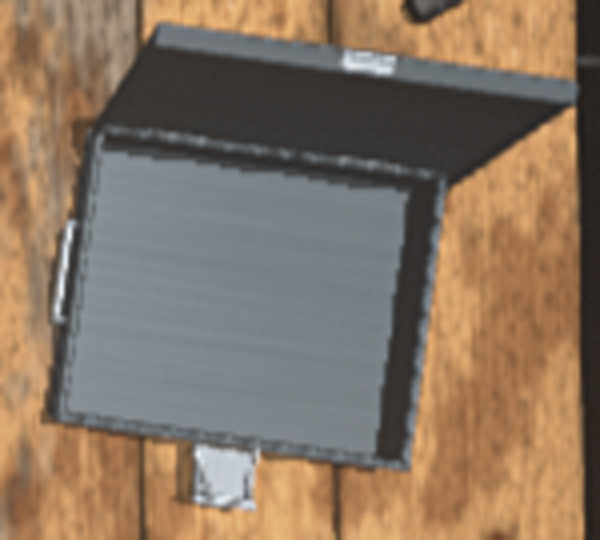

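The rack crop shows the panel's top edge running from (75,295) to (530,245), the tab tip at (303,333) and four spacers in the V. In the box crop, the rim corners are (55,418), (410,465), (443,180) and (100,130), the latch lever runs from y=445 to y=507, and the lid's free edge runs from (158,28) to (577,92).

```bash
python3 - <<'E'
from h import *
r=lambda u,v:(100+u/4,100+v/4); b=lambda u,v:(340+u/4,140+v/4)
L=px("top",*r(75,295),.14);Rr=px("top",*r(530,245),.14);print("panel",L,Rr,np.linalg.norm(L-Rr),"ydir deg",np.degrees(np.arctan2(*(L-Rr)[[1,0]])))
print("panel mid",(L+Rr)/2,"tabtip",px("top",*r(303,333),.133),"tabroot",px("top",*r(297,272),.133))
for u,v in((185,252),(270,240),(351,230),(437,217)): print("sp",px("top",*r(u,v),.09))
c=[px("top",*b(*q),.055) for q in((55,418),(410,465),(443,180),(100,130))]
print("box",c,"center",np.mean(c,0),[np.linalg.norm(c[i]-c[i-1]) for i in range(4)])
for i,j in((0,1),(3,2)): d=c[i]-c[j];print("ydir",np.degrees(np.arctan2(d[1],d[0])))
for i,j in((3,0),(2,1)): d=c[i]-c[j];print("xdir",np.degrees(np.arctan2(d[1],d[0])))
print("latch root/tip z.04", px("top",*b(223,450),.04),px("top",*b(223,505),.04),px("top",*b(223,505),.07))
print("lidedge", px("top",*b(158,28),.225),px("top",*b(577,92),.225))
E
```

```text
panel [0.56360489 0.35656967 0.14      ] [0.59024344 0.11329325 0.14      ] 0.24473052761146918 ydir deg 96.24893958493936
panel mid [0.57692417 0.23493146 0.14      ] tabtip [0.5438194  0.23586335 0.133     ] tabroot [0.57669904 0.23942718 0.133     ]
sp [0.59312214 0.31271741 0.09      ]
sp [0.59984078 0.2650028  0.09      ]
sp [0.60543179 0.21954869 0.09      ]
sp [0.61270641 0.17132534 0.09      ]
box [array([ 0.40998402, -0.15557704,  0.055     ]), array([ 0.38349485, -0.35749479,  0.055     ]), array([ 0.54640483, -0.37850441,  0.055     ]), array([ 0.57529903, -0.18233757,  0.055     ])] center [ 0.47879568 -0.26847845  0.055     ] [np.float64(0.16746694625105402), np.float64(0.2036478684886205), np.float64(0.16425914758464366), np.float64(0.19828339117890598)]
ydir 82.52616528286259
ydir 81.62092549314704
xdir -9.195051065703685
xdir -7.3485670907317475
latch root/tip z.04 [ 0.3910283  -0.25457912  0.04      ] [ 0.35934104 -0.25428875  0.04      ] [ 0.36187857 -0.24761821  0.07      ]
lidedge [ 0.60662238 -0.1836484   0.225     ] [ 0.57509572 -0.38656309  0.225     ]
```

```bash
cat >> h.py <<'E'
a=np.radians(6.2); H=np.array([.577,.235,0.05]); XR=np.array([np.cos(a),np.sin(a),0]); YR=np.array([-np.sin(a),np.cos(a),0])
def rk(x,y,z): return H+XR*x/1e3+YR*y/1e3+[0,0,z/1e3]   # mm, z above hinge
b_=np.radians(-8.0); B=np.array([.479,-.2685,0]); XB=np.array([np.cos(b_),np.sin(b_),0]); YB=np.array([-np.sin(b_),np.cos(b_),0])
def bx(x,y,z): return B+XB*x/1e3+YB*y/1e3+[0,0,z/1e3]
E
python3 -c "
from h import *
state()
for p in((26,0,200),(26,0,83),(-41,0,67)): print(go(rk(*p),96.2))"
```

```text
t 0.1 grasp [0.2596 0.568  0.2486] yaw_y 65.43 q6 -0.12 F [-0.2  0.8 -0.4] op 85.7 gf 0.0
(array([-449.5, -157.5,   -1.2]), np.float64(-30.8))
(array([-449.5, -157.3,  115.8]), np.float64(-30.8))
(array([-391.9, -191.6,  131.8]), np.float64(-30.8))
```

Call:
{"fn": "step_arm", "kwargs": {
  "commands": [
    [0,[-50,-18,0],-10],
    [0,[-110,-38,0],-20],
    [0,[-165,-58,0],-30.8],
    [0,[-220,-77,0],-30.8],
    [0,[-278,-97,0],-30.8],
    [0,[-335,-117,0],-30.8],
    [0,[-390,-137,0],-30.8],
    [0,[-449,-157,0],-30.8],
    [0,[-449,-157,0],-30.8],
    [0,[-449,-157,0],-30.8]
  ]
}}

```text
t: 1.35
tool_pos: [0.6027, 0.239, 0.404]
tool_rot: [0.17, -3.135, -0.0]
contact_force: [-0.2, -0.2, -0.4]
opening: 0.0003
grip_force: 0.0
```

```bash
python3 -c "
from h import *
state()
for p in((26,0,200),(26,0,83),(0,0,83),(-41,0,67)): print(go(rk(*p),96.2))"
```

```text
t 1.35 grasp [0.6024 0.239  0.249 ] yaw_y 96.21 q6 -1.42 F [-0.2 -0.2 -0.4] op 0.3 gf 0.0
(array([-0.3, -1.2, -1. ]), np.float64(0.0))
(array([ -0.5,  -1.3, 116. ]), np.float64(0.0))
(array([ 25.5,  -1.3, 116. ]), np.float64(0.0))
(array([ 66.5,  -1.2, 132.1]), np.float64(0.0))
```

Call:
{"fn": "step_arm", "kwargs": {
  "commands": [
    [0,[0,-1,50],0],
    [0,[0,-1,95],0],
    [0,[0,-1,116],0],
    [0,[10,-1,116],0],
    [0,[20,-1,116],0],
    [0,[30,-1,118],0],
    [0,[40,-1,121],0],
    [0,[50,-1,125],0],
    [0,[60,-1,130],0],
    [0,[66,-1,132],0],
    [0,[66,-1,132],0],
    [0,[66,-1,132],0]
  ]
}}

```text
t: 2.85
tool_pos: [0.5397, 0.231, 0.2759]
tool_rot: [-0.17, 3.125, 0.003]
contact_force: [9.7, 1.4, 3.3]
opening: -0.0001
grip_force: 4.8
```

```bash
python3 -c "
from h import *
state()
img('side','s1',(220,200,420,340),4)
"
```

```text
t 2.85 grasp [0.5417 0.2314 0.1209] yaw_y 96.22 q6 -1.4 F [9.7 1.4 3.3] op -0.1 gf 4.8
```

View pics/s1.png

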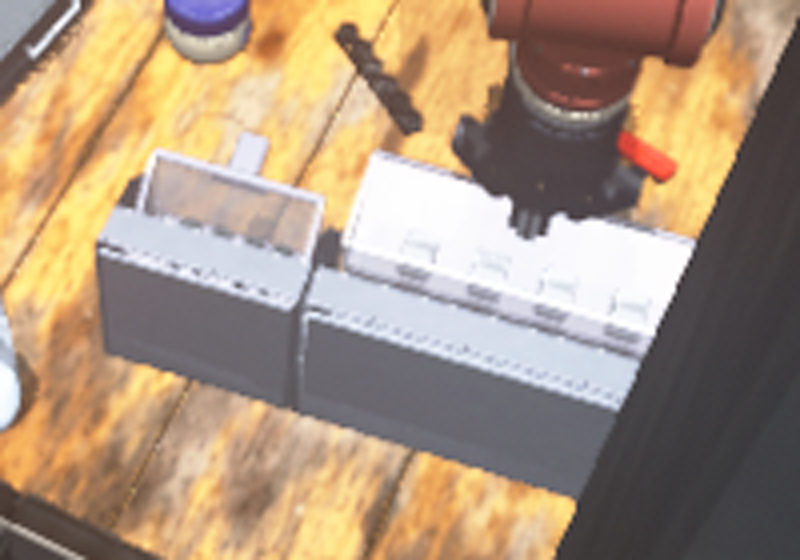

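The side view shows the wide bin swung out against its stop, with the narrow bin still shut. I'll back off and look from the top.

Call:
{"fn": "step_arm", "kwargs": {
  "commands": [
    [0,[-12,0,0],0],
    [0,[-15,0,-50],0],
    [0,[-100,0,-110],0],
    [40,[-100,100,-130],0],
    [40,[-100,160,-130],0],
    [40,[-100,220,-130],0],
    [40,[-100,220,-130],0]
  ]
}}

```text
t: 3.78
tool_pos: [0.6122, 0.4629, 0.4011]
tool_rot: [0.173, -3.133, 0.002]
contact_force: [1.1, -0.2, 0.5]
opening: 0.0342
grip_force: 0.0
```

```bash
python3 -c "
from h import *
state()
img('top','t1',(100,100,280,235),4.4)
"
```

```text
t 3.77 grasp [0.6117 0.4626 0.2461] yaw_y 96.32 q6 -1.13 F [ 1.1 -0.2  0.5] op 34.2 gf 0.0
```

View pics/t1.png

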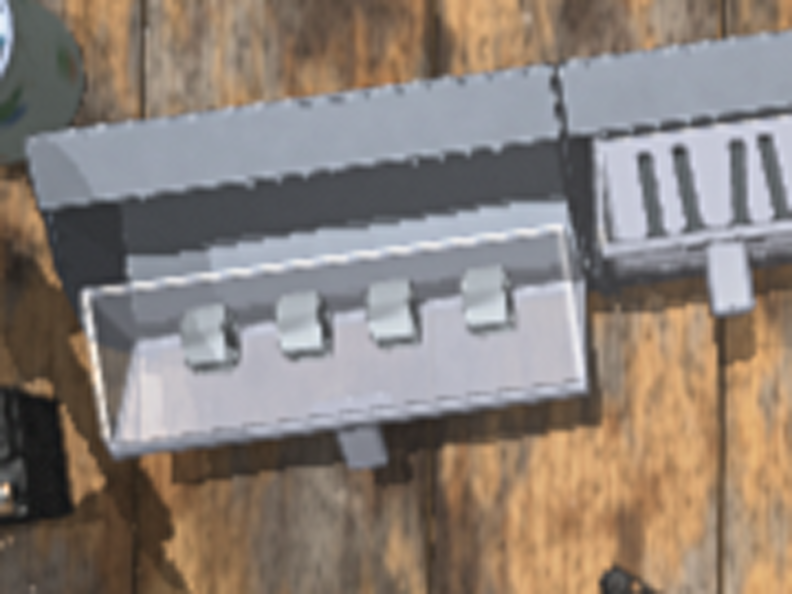

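The crop shows the four spacers at about (205,336), (299,323), (389,311) and (483,298), and the line along the bottom of the V from (135,345) to (583,283).

```bash
cat >> h.py <<'E'
def inrk(p): d=p-H; return np.round(np.array([d@XR,d@YR,d[2]])*1e3,1)
E
python3 -c "
from h import *
c=lambda u,v:(100+u/4.4,100+v/4.4)
for s in((205,336),(299,323),(389,311),(483,298)): print(inrk(px('top',*c(*s),.085)))
print('apex',inrk(px('top',*c(135,345),.05)),inrk(px('top',*c(583,283),.05)))
print('paneltop',inrk(px('top',*c(118,448),.115)),inrk(px('top',*c(585,385),.115)))
print('wall tops back',inrk(px('top',*c(85,290),.127)),inrk(px('top',*c(565,228),.127)))
print('tabtip',inrk(px('top',*c(365,463),.085)))
"
```

```text
[-4.9 79.  35. ]
[-3.5 30.5 35. ]
[ -2.4 -16.   35. ]
[ -1.  -64.5  35. ]
apex [ -1.  126.3   0. ] [   5.9 -112.6    0. ]
paneltop [-59.7 119.   65. ] [ -53.7 -115.    65. ]
wall tops back [ 18.5 123.9  77. ] [  23.3 -114.4   77. ]
tabtip [-78.5   3.9  35. ]
```

```bash
sed -i 's/radians(6.2)/radians(7.8)/' h.py
python3 -c "
from h import *
c=lambda u,v:(100+u/4.4,100+v/4.4)
for s in((205,336),(299,323),(389,311),(483,298)): print(inrk(px('top',*c(*s),.085)))
state()
for y in (79,30.5,-16,-64.5): print(go(rk(-5,y,38),97.8))"
```

```text
[-2.7 79.2 35. ]
[-2.7 30.6 35. ]
[ -2.8 -15.9  35. ]
[ -2.8 -64.5  35. ]
t 3.83 grasp [0.6103 0.4671 0.2461] yaw_y 96.53 q6 -1.13 F [-3.  -0.9  0.1] op 34.0 gf 0.0
(array([  65.7, -148.4,  157.9]), np.float64(-1.3))
(array([  64.7, -196.9,  157.8]), np.float64(-1.3))
(array([  63.6, -243.4,  157.6]), np.float64(-1.3))
(array([  62.5, -291.9,  157.5]), np.float64(-1.3))
```

Call:
{"fn": "step_arm", "kwargs": {
  "commands": [
    [40,[30,-60,20],-1.5],
    [40,[66,-120,40],-1.5],
    [40,[66,-148,80],-1.5],
    [40,[66,-148,100],-1.5],
    [40,[66,-148,100],-1.5],
    [40,[66,-148,100],-1.5]
  ]
}}

```text
t: 4.58
tool_pos: [0.5641, 0.3071, 0.3041]
tool_rot: [-0.213, 3.133, 0.001]
contact_force: [0.7, -0.3, 1.0]
opening: 0.0343
grip_force: 0.0
```

```bash
python3 -c "
from h import *
state(); print(go(rk(-5,79,38),97.8),inrk(np.array([0.6103,.4671,.2461])))"
```

```text
t 4.58 grasp [0.5643 0.3073 0.1491] yaw_y 97.79 q6 -1.32 F [ 0.7 -0.3  1. ] op 34.3 gf 0.0
(array([ 2.4,  5.6, 61.1]), np.float64(-0.0)) [ 64.5 225.4 196.1]
```

Call:
{"fn": "step_arm", "kwargs": {
  "commands": [
    [40,[2,6,30],0],
    [40,[2,6,50],0],
    [40,[2,6,61],0],
    [40,[2,6,61],0],
    [20,[2,6,61],0],
    [10,[2,6,61],0],
    [10,[2,6,61],0],
    [10,[2,6,61],0]
  ],
  "squeeze": 50
}}

```text
t: 5.58
tool_pos: [0.5625, 0.312, 0.2446]
tool_rot: [-0.213, 3.128, -0.0]
contact_force: [3.0, -2.8, 6.0]
opening: 0.0215
grip_force: 53.2
```

```bash
python3 -c "
from h import *
state(); print([go(bx(x,y,z),82) for x,y,z in ((30,60,200),(30,60,37))])"
```

```text
t 5.58 grasp [0.5634 0.312  0.0896] yaw_y 97.77 q6 -1.31 F [ 3.  -2.8  6. ] op 21.5 gf 53.2
[(array([ 116.3, -514.2, -110.8]), np.float64(15.8)), (array([ 117.3, -514.1,   52.2]), np.float64(15.8))]
```

Call:
{"fn": "step_arm", "kwargs": {
  "commands": [
    [10,[2,0,-60],0],
    [10,[10,-30,-115],0],
    [10,[24,-85,-125],4],
    [10,[36,-145,-125],8],
    [10,[48,-205,-125],15.8],
    [10,[60,-265,-125],15.8],
    [10,[72,-325,-125],15.8],
    [10,[85,-385,-125],15.8],
    [10,[98,-445,-125],15.8],
    [10,[117,-500,-110],15.8],
    [10,[117,-514,-60],15.8],
    [10,[117,-514,0],15.8]
  ]
}}

```text
t: 7.08
tool_pos: [0.5147, -0.2152, 0.2423]
tool_rot: [0.224, 3.129, -0.003]
contact_force: [0.4, -0.4, -1.2]
opening: 0.0212
grip_force: 49.3
```

```bash
python3 -c "
from h import *
state(); print([go(bx(x,y,z),82) for x,y,z in ((30,60,200),(30,60,37))])"
```

```text
t 7.08 grasp [ 0.5154 -0.2155  0.0873] yaw_y 81.82 q6 -1.96 F [ 0.4 -0.4 -1.2] op 21.2 gf 49.3
[(array([  -1.9,    2.3, -112.7]), np.float64(-0.2)), (array([-1.1,  2.5, 50.3]), np.float64(-0.2))]
```

```bash
python3 -c "
from h import *
state(); print(go(rk(-5,30.6,100),97.8),go(rk(-5,-16,100),97.8),go(rk(-5,-64.5,100),97.8))"
```

```text
t 7.08 grasp [ 0.5154 -0.2155  0.0873] yaw_y 81.82 q6 -1.96 F [ 0.4 -0.4 -1.2] op 21.2 gf 49.3
(array([ 16.1, 482.6, -63.6]), np.float64(-16.0)) (array([  3.2, 437.8, -63.5]), np.float64(-16.0)) (array([-10.1, 391.2, -63.3]), np.float64(-16.0))
```

Call:
{"fn": "step_arm", "kwargs": {
  "commands": [
    [10,[-1,2,30],0],
    [10,[-1,2,50],0],
    [10,[-1,2,50],0],
    [40,[-1,2,50],0],
    [40,[-1,2,50],0],
    [40,[-1,2,20],0],
    [40,[-1,2,-40],0],
    [40,[-1,2,-90],0]
  ]
}}

```text
t: 8.07
tool_pos: [0.5153, -0.2116, 0.3354]
tool_rot: [0.221, 3.131, -0.002]
contact_force: [-0.6, -1.1, -0.2]
opening: 0.0342
grip_force: 0.0
```

Call:
{"fn": "step_arm", "kwargs": {
  "commands": [
    [40,[2,50,-15],0],
    [40,[4,110,-25],-5],
    [40,[6,170,-25],-10],
    [40,[8,230,-25],-16],
    [40,[10,290,-25],-16],
    [40,[12,350,-25],-16],
    [40,[14,410,-15],-16],
    [40,[17,465,0],-16],
    [40,[17,481,20],-16],
    [40,[17,481,26],-16],
    [40,[17,481,26],-16]
  ]
}}

```text
t: 9.45
tool_pos: [0.5658, 0.2665, 0.3061]
tool_rot: [-0.216, 3.134, -0.001]
contact_force: [-0.2, 0.2, -0.2]
opening: 0.034
grip_force: 0.0
```

```bash
python3 -c "
from h import *
state(); print(go(rk(-5,30.6,38),97.8))
i=img('top','t2',(340,140,490,275),4); 
i=img('top','t2b',(100,100,280,235),4.4)"
```

```text
t 9.45 grasp [0.5658 0.2664 0.1511] yaw_y 97.9 q6 -1.39 F [-0.2  0.2 -0.2] op 34.0 gf 0.0
(array([-1.8, -2. , 63.1]), np.float64(0.1))
```

View pics/t2.png

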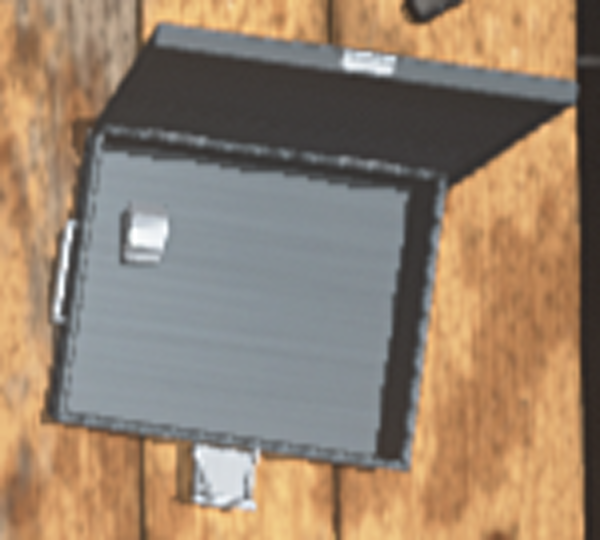

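Spacer 1 is in the box, at crop (145,235). Next is spacer 2.

Call:
{"fn": "step_arm", "kwargs": {
  "commands": [
    [40,[-2,-2,35],0],
    [40,[-2,-2,53],0],
    [40,[-2,-2,63],0],
    [40,[-2,-2,63],0],
    [20,[-2,-2,63],0],
    [10,[-2,-2,63],0],
    [10,[-2,-2,63],0],
    [10,[-2,-2,50],0],
    [10,[-2,-2,0],0],
    [10,[-2,-2,-55],0],
    [10,[-2,-2,-65],0]
  ]
}}

```text
t: 10.92
tool_pos: [0.5684, 0.2658, 0.3762]
tool_rot: [-0.217, 3.128, 0.003]
contact_force: [0.7, 0.3, 0.2]
opening: 0.0217
grip_force: 49.0
```

```bash
python3 -c "
from h import *
state(); print(go(bx(30,0,87),82))"
```

```text
t 10.93 grasp [0.5694 0.2662 0.2212] yaw_y 97.95 q6 -1.39 F [0.7 0.3 0.2] op 21.7 gf 49.0
(array([ 135.5, -525.5,  132.5]), np.float64(15.9))
```

Call:
{"fn": "step_arm", "kwargs": {
  "commands": [
    [10,[12,-55,0],0],
    [10,[26,-115,0],5],
    [10,[42,-175,0],10],
    [10,[58,-235,0],15.9],
    [10,[74,-295,0],15.9],
    [10,[90,-355,0],15.9],
    [10,[105,-415,0],15.9],
    [10,[120,-470,10],15.9],
    [10,[135,-520,50],15.9],
    [10,[135,-525,100],15.9],
    [10,[135,-525,130],15.9],
    [10,[135,-525,130],15.9]
  ]
}}

```text
t: 12.42
tool_pos: [0.5047, -0.2719, 0.2358]
tool_rot: [-0.218, -3.125, -0.009]
contact_force: [-0.5, 0.5, -0.7]
opening: 0.0215
grip_force: 49.2
```

```bash
python3 -c "
from h import *
state(); print(go(bx(30,0,37),82),go(rk(-5,-16,100),97.8))"
```

```text
t 12.43 grasp [ 0.5034 -0.2709  0.0809] yaw_y 82.01 q6 -2.06 F [-0.5  0.5 -0.7] op 21.5 gf 49.2
(array([-5.9, -1.2, 43.8]), np.float64(0.0)) (array([ -1.5, 494.8, -66.6]), np.float64(-15.8))
```

Call:
{"fn": "step_arm", "kwargs": {
  "commands": [
    [10,[-5,-1,30],0],
    [10,[-5,-1,44],0],
    [10,[-5,-1,44],0],
    [40,[-5,-1,44],0],
    [40,[-5,-1,44],0],
    [40,[-5,-1,10],0],
    [40,[-5,-1,-45],0],
    [40,[-5,20,-95],0],
    [40,[-5,75,-105],0]
  ]
}}

```text
t: 13.55
tool_pos: [0.5232, -0.2008, 0.3525]
tool_rot: [0.223, 3.124, -0.008]
contact_force: [1.6, 0.2, -0.1]
opening: 0.0346
grip_force: 0.0
```

Call:
{"fn": "step_arm", "kwargs": {
  "commands": [
    [40,[1,55,0],-5],
    [40,[1,115,0],-10],
    [40,[1,175,0],-15.8],
    [40,[2,235,0],-15.8],
    [40,[2,295,0],-15.8],
    [40,[3,355,10],-15.8],
    [40,[3,405,20],-15.8],
    [40,[3,420,36],-15.8],
    [40,[3,420,36],-15.8],
    [40,[3,420,36],-15.8]
  ]
}}

```text
t: 14.8
tool_pos: [0.5775, 0.2155, 0.31]
tool_rot: [-0.212, 3.134, -0.001]
contact_force: [0.5, -0.4, -0.5]
opening: 0.0346
grip_force: 0.0
```

```bash
python3 -c "
from h import *
state(); print(go(rk(-5,-16,38),97.8))
i=img('top','t3',(100,100,480,280),2.1)"
```

```text
t 14.8 grasp [0.5775 0.2154 0.155 ] yaw_y 97.75 q6 -1.47 F [ 0.5 -0.4 -0.5] op 34.6 gf 0.0
(array([ 2.9,  3.5, 67. ]), np.float64(-0.0))
```

View pics/t3.png

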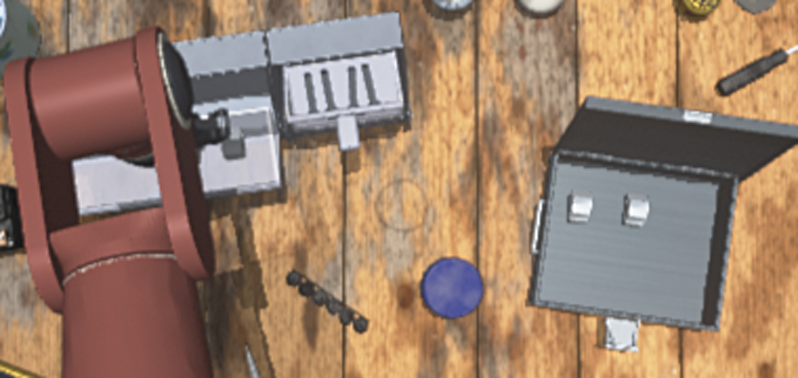

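Spacers 1 and 2 are in the box, at crop (580,207) and (636,209). Spacer 4 is visible at (232,147), with the gripper just left of it over spacer 3. I'll go on.

Call:
{"fn": "step_arm", "kwargs": {
  "commands": [
    [40,[3,3,40],0],
    [40,[3,3,57],0],
    [40,[3,3,67],0],
    [40,[3,3,67],0],
    [20,[3,3,67],0],
    [10,[3,3,67],0],
    [10,[3,3,67],0],
    [10,[3,3,54],0],
    [10,[3,3,0],0],
    [10,[3,3,-55],0],
    [10,[3,3,-65],0]
  ]
}}

```text
t: 16.23
tool_pos: [0.5744, 0.2197, 0.3803]
tool_rot: [-0.214, 3.127, 0.003]
contact_force: [-0.3, -0.7, -0.5]
opening: 0.0209
grip_force: 49.0
```

```bash
python3 -c "
from h import *
state(); print(go(bx(30,-60,87),82))"
```

```text
t 16.23 grasp [0.5754 0.22   0.2253] yaw_y 97.85 q6 -1.46 F [-0.3 -0.7 -0.5] op 20.9 gf 49.0
(array([ 150.7, -536.9,  136.5]), np.float64(15.8))
```

Call:
{"fn": "step_arm", "kwargs": {
  "commands": [
    [10,[12,-55,0],0],
    [10,[28,-115,0],5],
    [10,[45,-175,0],10],
    [10,[62,-235,0],15.8],
    [10,[80,-295,0],15.8],
    [10,[98,-355,0],15.8],
    [10,[115,-415,0],15.8],
    [10,[132,-470,10],15.8],
    [10,[147,-525,50],15.8],
    [10,[148,-537,100],15.8],
    [10,[148,-537,135],15.8],
    [10,[148,-537,135],15.8]
  ]
}}

```text
t: 17.73
tool_pos: [0.4984, -0.3313, 0.2341]
tool_rot: [-0.219, -3.125, -0.012]
contact_force: [-0.4, -1.0, -0.9]
opening: 0.021
grip_force: 49.2
```

```bash
python3 -c "
from h import *
state(); print(go(bx(30,-60,37),82),go(rk(-5,-64.5,100),97.8))"
```

```text
t 17.73 grasp [ 0.497  -0.33    0.0791] yaw_y 82.0 q6 -2.14 F [-0.4 -1.  -0.9] op 21.0 gf 49.2
(array([-4. , -1.9, 42.1]), np.float64(-0.0)) (array([-12.6, 507.7, -67.6]), np.float64(-15.8))
```

Call:
{"fn": "step_arm", "kwargs": {
  "commands": [
    [10,[-3,0,30],0],
    [10,[-3,0,42],0],
    [10,[-3,0,42],0],
    [40,[-3,0,42],0],
    [40,[-3,0,42],0],
    [40,[-3,0,10],0],
    [40,[-3,0,-45],0],
    [40,[-3,20,-95],0],
    [40,[-3,75,-105],0]
  ]
}}

```text
t: 18.85
tool_pos: [0.5149, -0.2604, 0.3516]
tool_rot: [0.223, 3.124, -0.009]
contact_force: [0.7, -0.4, -0.8]
opening: 0.0342
grip_force: 0.0
```

Call:
{"fn": "step_arm", "kwargs": {
  "commands": [
    [40,[0,55,0],-5],
    [40,[0,115,0],-10],
    [40,[-2,175,0],-15.8],
    [40,[-4,235,0],-15.8],
    [40,[-6,295,0],-15.8],
    [40,[-8,355,10],-15.8],
    [40,[-10,415,20],-15.8],
    [40,[-10,433,37],-15.8],
    [40,[-10,433,37],-15.8],
    [40,[-10,433,37],-15.8]
  ]
}}

```text
t: 20.1
tool_pos: [0.5839, 0.1672, 0.308]
tool_rot: [-0.213, 3.134, -0.001]
contact_force: [0.6, -1.2, 0.4]
opening: 0.0341
grip_force: 0.0
```

```bash
python3 -c "
from h import *
state(); print(go(rk(-5,-64.5,38),97.8))"
```

```text
t 20.1 grasp [0.584  0.1672 0.153 ] yaw_y 97.76 q6 -1.55 F [ 0.6 -1.2  0.4] op 34.1 gf 0.0
(array([ 2.7,  3.7, 65. ]), np.float64(-0.0))
```

Call:
{"fn": "step_arm", "kwargs": {
  "commands": [
    [40,[3,4,38],0],
    [40,[3,4,55],0],
    [40,[3,4,65],0],
    [40,[3,4,65],0],
    [20,[3,4,65],0],
    [10,[3,4,65],0],
    [10,[3,4,65],0],
    [10,[3,4,52],0],
    [10,[3,4,0],0],
    [10,[3,4,-55],0],
    [10,[3,4,-65],0]
  ]
}}

```text
t: 21.48
tool_pos: [0.5813, 0.1715, 0.3784]
tool_rot: [-0.213, 3.126, 0.001]
contact_force: [0.0, 0.3, -0.4]
opening: 0.0212
grip_force: 49.0
```

```bash
python3 -c "
from h import *
state(); print(go(bx(-12,0,87),82))"
```

```text
t 21.48 grasp [0.5825 0.1716 0.2234] yaw_y 97.78 q6 -1.54 F [ 0.   0.3 -0.4] op 21.2 gf 49.0
(array([ 174.8, -418.8,  135. ]), np.float64(15.8))
```

Call:
{"fn": "step_arm", "kwargs": {
  "commands": [
    [10,[22,-55,0],0],
    [10,[46,-110,0],5],
    [10,[70,-165,0],10],
    [10,[94,-220,0],15.8],
    [10,[118,-275,0],15.8],
    [10,[142,-330,0],15.8],
    [10,[160,-385,15],15.8],
    [10,[172,-417,55],15.8],
    [10,[172,-417,100],15.8],
    [10,[172,-417,134],15.8],
    [10,[172,-417,134],15.8]
  ]
}}

```text
t: 22.85
tool_pos: [0.4645, -0.2636, 0.234]
tool_rot: [-0.219, -3.125, -0.009]
contact_force: [-0.3, 0.7, -0.2]
opening: 0.0213
grip_force: 49.2
```

```bash
python3 -c "
from h import *
state(); print(go(bx(-12,0,37),82))
i=eyes.get_image('top')[:,:,::-1]
h=cv2.cvtColor(i,cv2.COLOR_BGR2HSV);m=cv2.inRange(h,(0,170,120),(6,255,255));m[:, :130]=0;m[:, 230:]=0;m[:225]=0;m[300:]=0
n,l,s,c=cv2.connectedComponentsWithStats(m);j=1+np.argmax(s[1:,4]);ys,xs=np.where(l==j)
r=cv2.minAreaRect(np.c_[xs,ys].astype(np.float32));print(r,s[j])
b=cv2.boxPoints(r);P=np.array([px('top',*q,.009) for q in b]);print(P)
print('c',px('top',*r[0],.009),px('top',xs.mean(),ys.mean(),.009))
"
```

```text
t 22.85 grasp [ 0.4633 -0.2626  0.079 ] yaw_y 81.98 q6 -2.09 F [-0.3  0.7 -0.2] op 21.3 gf 49.2
(array([-4.8, -3.8, 42. ]), np.float64(-0.0))
((173.17648315429688, 253.29412841796875), (29.589345932006836, 6.790997505187988), 14.03624439239502) [159 248  30  11 148]
[[0.38731154 0.30579814 0.009     ]
 [0.40303423 0.30202604 0.009     ]
 [0.38601082 0.23300245 0.009     ]
 [0.37031792 0.2368065  0.009     ]]
c [0.38666092 0.26938606 0.009     ] [0.38662341 0.26776746 0.009     ]
```

Call:
{"fn": "step_arm", "kwargs": {
  "commands": [
    [10,[-4,-3,30],0],
    [10,[-4,-3,42],0],
    [10,[-4,-3,42],0],
    [40,[-4,-3,42],0],
    [40,[-4,-3,42],0],
    [40,[-4,-3,10],0],
    [40,[-4,-3,-45],0],
    [40,[-4,-3,-95],0],
    [40,[-4,-3,-105],0],
    [40,[-4,-3,-105],0]
  ]
}}

```text
t: 24.15
tool_pos: [0.4704, -0.2681, 0.3449]
tool_rot: [0.218, 3.132, -0.002]
contact_force: [-0.1, 0.2, -0.6]
opening: 0.0341
grip_force: 0.0
```

```bash
python3 -c "
from h import *
state(); print(go([.3866,.2687,.09],166))"
```

```text
t 24.15 grasp [ 0.4707 -0.2684  0.1899] yaw_y 82.03 q6 -2.09 F [-0.1  0.2 -0.6] op 34.1 gf 0.0
(array([157.9, 520.3,  99. ]), np.float64(-84.0))
```

Call:
{"fn": "step_arm", "kwargs": {
  "commands": [
    [40,[17,55,-10],-8],
    [40,[34,112,-10],-18],
    [40,[51,169,-10],-28],
    [40,[68,226,-10],-38],
    [40,[86,283,-10],-48],
    [40,[103,340,-10],-58],
    [40,[120,397,0],-68],
    [40,[140,460,20],-78],
    [40,[158,515,60],-84],
    [40,[158,520,99],-84],
    [40,[158,520,99],-84],
    [40,[158,520,99],-84]
  ]
}}

```text
t: 25.65
tool_pos: [0.386, 0.2684, 0.2446]
tool_rot: [1.934, -2.475, 0.0]
contact_force: [-0.3, -0.1, -0.3]
opening: 0.0344
grip_force: 0.0
```

```bash
python3 -c "
from h import *
state(); print(go([.3866,.2687,.018],166))
img('side','s4',(200,120,420,330),2.8);img('top','t4',(340,140,490,275),3)"
```

```text
t 25.65 grasp [0.3858 0.2683 0.0896] yaw_y 166.01 q6 -2.45 F [-0.3 -0.1 -0.3] op 34.4 gf 0.0
(array([-0.6, -0.7, 71.6]), np.float64(0.0))
```

View pics/s4.png

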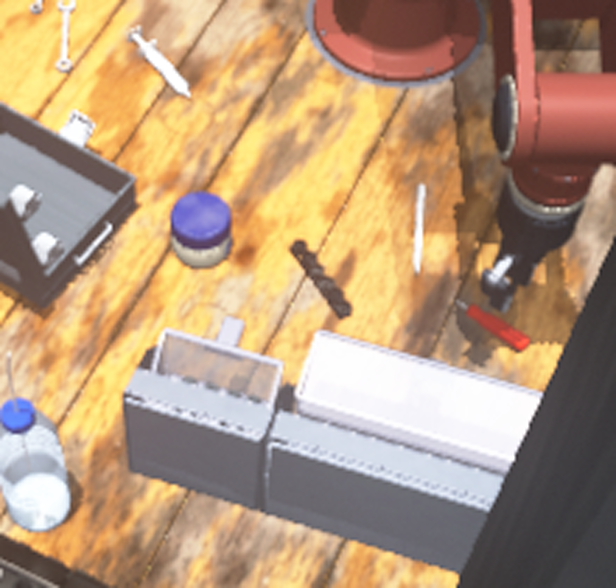

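View pics/t4.png

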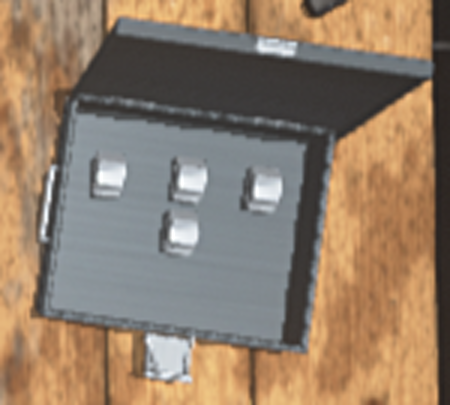

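The box crop shows all four spacers inside, and the side view shows the wide bin empty. To keep the wrist in range at the box, I'll turn the gripper half a turn, and check the tester's position again.

Call:
{"fn": "step_arm", "kwargs": {
  "commands": [
    [40,[0,0,0],10],
    [40,[0,0,0],20],
    [40,[0,0,0],30],
    [40,[0,0,0],40],
    [40,[0,0,0],50],
    [40,[0,0,0],60],
    [40,[0,0,0],70],
    [40,[0,0,0],80],
    [40,[0,0,0],90],
    [40,[0,0,0],100],
    [40,[0,0,0],110],
    [40,[0,0,0],120]
  ]
}}

```text
t: 27.25
tool_pos: [0.3869, 0.2683, 0.2469]
tool_rot: [1.186, 2.906, 0.005]
contact_force: [0.0, -0.1, 0.0]
opening: 0.034
grip_force: 0.0
```

Call:
{"fn": "step_arm", "kwargs": {
  "commands": [
    [40,[0,0,0],10],
    [40,[0,0,0],20],
    [40,[0,0,0],30],
    [40,[0,0,0],40],
    [40,[0,0,0],50],
    [40,[0,0,0],60],
    [40,[0,0,0],60],
    [40,[0,0,0],60]
  ]
}}

```text
t: 28.25
tool_pos: [0.3864, 0.2685, 0.2458]
tool_rot: [2.473, 1.936, 0.003]
contact_force: [0.7, 0.7, -0.3]
opening: 0.0341
grip_force: 0.0
```

```bash
python3 -c "
from h import *
state(); print(go([.3866,.2687,.018],166))
i=img('side')
h=cv2.cvtColor(i,cv2.COLOR_BGR2HSV);m=cv2.inRange(h,(0,190,150),(6,255,255));m[:, :340]=0;m[:, 410:]=0;m[:210]=0;m[270:]=0
n,l,s,c=cv2.connectedComponentsWithStats(m);j=1+np.argmax(s[1:,4]);ys,xs=np.where(l==j)
r=cv2.minAreaRect(np.c_[xs,ys].astype(np.float32));print(r,s[j],px('side',*r[0],.009))
b=cv2.boxPoints(r);print(np.array([px('side',*q,.009) for q in b]))
"
```

```text
t 28.25 grasp [0.3867 0.2687 0.0908] yaw_y -13.88 q6 0.69 F [ 0.7  0.7 -0.3] op 34.1 gf 0.0
(array([-0.1, -0.2, 72.8]), np.float64(0.1))
((386.0, 243.0), (0.0, 0.0), 0.0) [386 243   1   1   1] [0.39934987 0.30182848 0.009     ]
[[0.39934987 0.30182848 0.009     ]
 [0.39934987 0.30182848 0.009     ]
 [0.39934987 0.30182848 0.009     ]
 [0.39934987 0.30182848 0.009     ]]
```

```bash
python3 -c "
from h import *
i=img('side')
h=cv2.cvtColor(i,cv2.COLOR_BGR2HSV);m=cv2.inRange(h,(0,150,120),(9,255,255))|cv2.inRange(h,(174,150,120),(180,255,255));m[:, :340]=0;m[:, 410:]=0;m[:222]=0;m[270:]=0
n,l,s,c=cv2.connectedComponentsWithStats(m);j=1+np.argmax(s[1:,4]);ys,xs=np.where(l==j)
r=cv2.minAreaRect(np.c_[xs,ys].astype(np.float32));print(r,s[j],px('side',*r[0],.009))
print(px('side',367,230,.009),px('side',387.5,243,.009))
"
```

```text
((377.6476745605469, 236.0033721923828), (23.839649200439453, 5.81654691696167), 34.99202346801758) [367 229  22  16 115] [0.3871976  0.27141793 0.009     ]
[0.38130664 0.23534957 0.009     ] [0.39734932 0.305845   0.009     ]
```

Call:
{"fn": "step_arm", "kwargs": {
  "commands": [
    [40,[0,0,40],0],
    [40,[0,0,60],0],
    [40,[0,0,67],0],
    [40,[0,0,67],0],
    [10,[0,0,67],0],
    [5,[0,0,67],0],
    [5,[0,0,67],0],
    [5,[0,0,67],0],
    [5,[0,0,40],0],
    [5,[0,0,-20],0],
    [5,[0,0,-75],0],
    [5,[0,0,-90],0]
  ],
  "squeeze": 60
}}

```text
t: 29.85
tool_pos: [0.3867, 0.2692, 0.3394]
tool_rot: [2.474, 1.934, 0.012]
contact_force: [1.0, 0.3, -1.1]
opening: 0.0167
grip_force: 60.6
```

```bash
python3 -c "
from h import *
state(); print(go(bx(-47,35,100),-8))"
```

```text
t 29.85 grasp [0.3878 0.2698 0.1844] yaw_y -13.96 q6 0.69 F [ 1.   0.3 -1.1] op 16.7 gf 60.6
(array([-470.9,  167.5,   83. ]), np.float64(-6.0))
```

Call:
{"fn": "step_arm", "kwargs": {
  "commands": [
    [5,[-55,20,-10],0],
    [5,[-113,40,-10],-6],
    [5,[-171,61,-10],-6],
    [5,[-229,81,-10],-6],
    [5,[-287,102,-10],-6],
    [5,[-345,123,-10],-6],
    [5,[-403,143,-10],-6],
    [5,[-455,162,0],-6],
    [5,[-471,167,30],-6],
    [5,[-471,167,70],-6],
    [5,[-471,167,83],-6],
    [5,[-471,167,83],-6]
  ]
}}

```text
t: 31.35
tool_pos: [0.4338, -0.228, 0.2503]
tool_rot: [-2.368, -2.06, 0.001]
contact_force: [0.4, -0.2, 0.0]
opening: 0.0168
grip_force: 60.5
```

```bash
python3 -c "
from h import *
state(); print(go(bx(-47,35,28),-8))
img('top','t5',(340,140,490,275),3);img('side','s5',(100,120,280,260),4)"
```

```text
t 31.35 grasp [ 0.4334 -0.2277  0.0953] yaw_y -7.95 q6 -0.5 F [ 0.4 -0.2  0. ] op 16.8 gf 60.5
(array([ 0.8,  4. , 67.3]), np.float64(0.1))
```

View pics/s5.png

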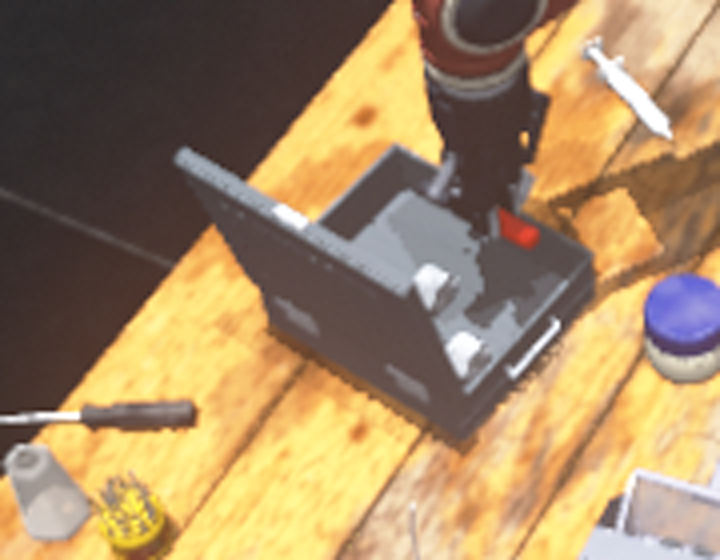

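The tester is held level over the front of the box, clear of the spacers.

Call:
{"fn": "step_arm", "kwargs": {
  "commands": [
    [5,[1,3,35],0],
    [5,[1,3,58],0],
    [5,[1,3,66],0],
    [5,[1,3,66],0],
    [30,[1,3,66],0],
    [30,[1,3,66],0],
    [30,[1,3,40],0],
    [30,[1,3,-15],0],
    [0,[1,3,-70],0],
    [0,[1,3,-95],0],
    [0,[1,3,-95],0]
  ]
}}

```text
t: 32.83
tool_pos: [0.438, -0.2284, 0.3501]
tool_rot: [2.366, 2.057, 0.002]
contact_force: [-0.0, -0.3, -0.5]
opening: 0.0005
grip_force: 0.0
```

```bash
python3 -c "
from h import *
state(); print(go(rk(-90,40,150),-82.2))"
```

```text
t 32.83 grasp [ 0.4388 -0.229   0.1951] yaw_y -7.97 q6 -0.49 F [-0.  -0.3 -0.5] op 0.5 gf 0.0
(array([492.7, -24.9,  -6.6]), np.float64(74.2))
```

Call:
{"fn": "step_arm", "kwargs": {
  "commands": [
    [0,[50,-2,-6],8],
    [0,[105,-5,-6],18],
    [0,[160,-8,-6],28],
    [0,[215,-11,-6],38],
    [0,[270,-13,-6],48],
    [0,[325,-16,-6],58],
    [0,[380,-19,-6],68],
    [0,[435,-22,-6],74.2],
    [0,[480,-24,-6],74.2],
    [0,[493,-25,-6],74.2],
    [0,[493,-25,-6],74.2]
  ]
}}

```text
t: 34.2
tool_pos: [0.4805, 0.2639, 0.3508]
tool_rot: [3.133, 0.217, -0.005]
contact_force: [0.4, 0.1, 0.2]
opening: 0.0
grip_force: 0.0
```

```bash
python3 -c "
from h import *
state(); [print(go(rk(*p),-82.2)) for p in ((-90,40,65),(-50,40,70),(-13,40,80))]
img('top','t6',(340,140,490,275),4)"
```

```text
t 34.2 grasp [0.4801 0.2637 0.1958] yaw_y -82.08 q6 1.8 F [0.4 0.1 0.2] op 0.0 gf 0.0
(array([ 2.3,  1.5, 80.8]), np.float64(0.1))
(array([42.3,  1.6, 75.7]), np.float64(0.1))
(array([79.3,  1.7, 65.6]), np.float64(0.1))
```

View pics/t6.png

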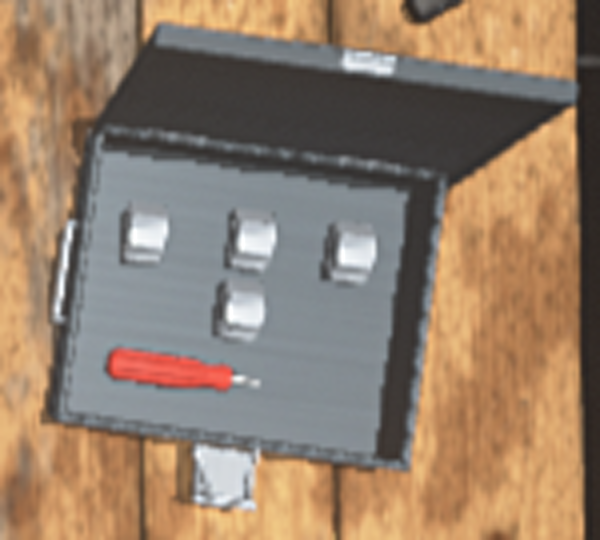

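All four spacers and the tester are in the box. Now I'll push the bin home.

Call:
{"fn": "step_arm", "kwargs": {
  "commands": [
    [0,[2,1,50],0],
    [0,[2,1,80],0],
    [0,[15,1,80],0],
    [0,[28,1,78],0],
    [0,[41,1,76],0],
    [0,[52,1,73],0],
    [0,[62,1,70],0],
    [0,[70,1,67],0],
    [0,[76,1,66],0],
    [0,[79,1,66],0],
    [0,[79,1,66],0]
  ]
}}

```text
t: 35.62
tool_pos: [0.5595, 0.2735, 0.2865]
tool_rot: [3.134, 0.215, 0.0]
contact_force: [-0.4, 0.5, -0.2]
opening: 0.0001
grip_force: 0.0
```

```bash
python3 -c "
from h import *
state(); o=monitor.get_obs(); print(inrk(np.array(o['tool_pos'])-[0,0,.155]))
img('top','t7',(100,100,300,195),4)"
```

```text
t 35.62 grasp [0.5595 0.2735 0.1315] yaw_y -82.17 q6 1.77 F [-0.4  0.5 -0.2] op 0.1 gf 0.0
[-12.1  40.5  81.5]
```

Call:
{"fn": "step_arm", "kwargs": {
  "commands": [
    [0,[2,0,0],0],
    [0,[4,0,0],0],
    [0,[5,0,0],0],
    [0,[5,0,0],0]
  ]
}}

```text
t: 36.17
tool_pos: [0.5644, 0.2742, 0.2867]
tool_rot: [-3.134, -0.214, -0.0]
contact_force: [-0.5, -0.3, 0.0]
opening: 0.0001
grip_force: 0.0
```

```bash
python3 -c "
from h import *
state(); o=monitor.get_obs(); print(inrk(np.array(o['tool_pos'])-[0,0,.155]))"
```

```text
t 36.17 grasp [0.5645 0.2742 0.1317] yaw_y -82.17 q6 1.77 F [-0.5 -0.3  0. ] op 0.1 gf 0.0
[-7.1 40.5 81.7]
```

Call:
{"fn": "step_arm", "kwargs": {
  "commands": [
    [0,[2,0,0],0],
    [0,[4,0,0],0],
    [0,[5,0,0],0],
    [0,[5,0,0],0]
  ]
}}

```text
t: 36.67
tool_pos: [0.5681, 0.2748, 0.2867]
tool_rot: [3.133, 0.215, -0.01]
contact_force: [-9.6, -2.4, 6.6]
opening: -0.0002
grip_force: 5.1
```

```bash
python3 -c "
from h import *
state(); o=monitor.get_obs(); print(inrk(np.array(o['tool_pos'])-[0,0,.155]))
img('side','s7',(200,160,400,300),4)"
```

```text
t 36.67 grasp [0.5671 0.2746 0.1317] yaw_y -82.15 q6 1.77 F [-9.6 -2.4  6.6] op -0.2 gf 5.1
[-3.4 40.6 81.7]
```

View pics/s7.png

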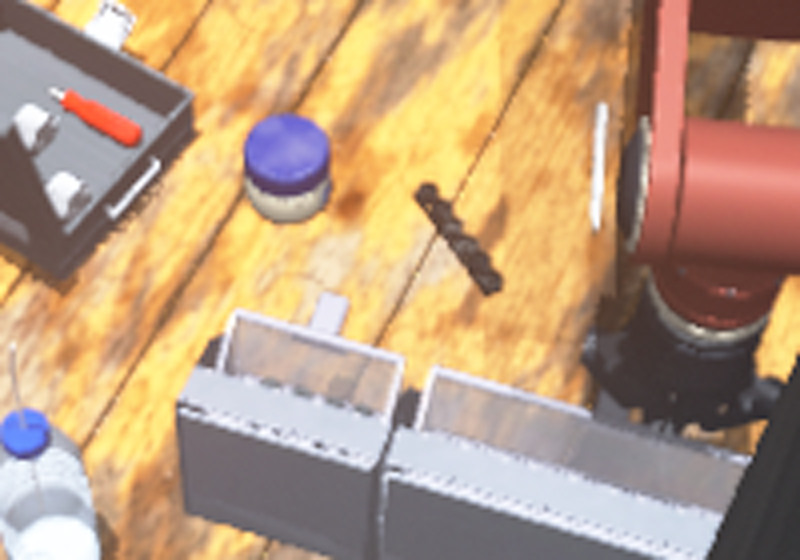

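The side view shows the wide bin flush like the narrow one, and pushing met 10 N at the stop, so it is home. Next is the lid.

```bash
python3 -c "
from h import *
state(); [print(go(bx(*p),-98)) for p in ((150,0,300),)]
i=eyes.get_image('top'); print([px('top',340+u/4,140+v/4,.22) for u,v in ((158,28),(577,92))])"
```

```text
t 36.73 grasp [0.5671 0.2746 0.1317] yaw_y -82.15 q6 1.77 F [-8.4 -2.4  5.8] op -0.1 gf 5.1
(array([ -18.3,  567. , -167.8]), np.float64(15.8))
[array([ 0.60743638, -0.18460259,  0.22      ]), array([ 0.57574137, -0.38860085,  0.22      ])]
```

Call:
{"fn": "step_arm", "kwargs": {
  "commands": [
    [0,[-15,0,0],0],
    [0,[-35,0,-30],0],
    [0,[-35,0,-90],0],
    [0,[-35,0,-150],0],
    [0,[-35,0,-165],0],
    [0,[-35,0,-165],0]
  ]
}}

```text
t: 37.52
tool_pos: [0.5344, 0.2701, 0.453]
tool_rot: [-3.133, -0.215, -0.005]
contact_force: [0.1, 0.2, -1.0]
opening: 0.0
grip_force: 0.0
```

Call:
{"fn": "step_arm", "kwargs": {
  "commands": [
    [0,[2,55,0],0],
    [0,[4,113,0],5],
    [0,[6,171,0],10],
    [0,[8,229,0],15.8],
    [0,[10,287,0],15.8],
    [0,[12,345,0],15.8],
    [0,[14,403,0],15.8],
    [0,[15,461,0],15.8],
    [0,[16,519,0],15.8],
    [0,[17,567,0],15.8],
    [0,[17,567,0],15.8],
    [0,[17,567,0],15.8]
  ]
}}

```text
t: 39.02
tool_pos: [0.6285, -0.2889, 0.4488]
tool_rot: [-3.132, 0.218, 0.006]
contact_force: [0.4, 0.4, 0.0]
opening: -0.0001
grip_force: 0.0
```

```bash
cat >> h.py <<'E'
def inbx(p): d=p-B; return np.round(np.array([d@XB,d@YB,d[2]])*1e3,1)
E
python3 -c "
from h import *
state(); o=monitor.get_obs(); print(inbx(np.array(o['tool_pos'])-[0,0,.155]), 'lid edge',inbx(px('top',340+368/4,140+60/4,.222)))
print(go(bx(150,0,198),-98))"
```

```text
t 39.02 grasp [ 0.6279 -0.2885  0.2938] yaw_y -97.98 q6 1.17 F [0.4 0.4 0. ] op -0.1 gf 0.0
[150.9   0.6 293.8] lid edge [113.7  -2.1 222. ]
(array([ 0.1,  1.1, 95.8]), np.float64(0.0))
```

Call:
{"fn": "step_arm", "kwargs": {
  "commands": [
    [0,[0,-1,60],0],
    [0,[0,-1,91],0],
    [0,[-15,-1,91],0],
    [0,[-32,-1,91],0],
    [0,[-54,-1,91],0],
    [0,[-88,-1,94],0],
    [0,[-119,-1,106],0],
    [0,[-147,-1,126],0],
    [0,[-169,-1,152],0],
    [0,[-183,-1,183],0],
    [0,[-188,-1,205],0],
    [0,[-188,-1,212],0]
  ]
}}

```text
t: 40.52
tool_pos: [0.4421, -0.2614, 0.24]
tool_rot: [3.134, -0.217, 0.0]
contact_force: [0.3, -0.8, 0.7]
opening: -0.0002
grip_force: 0.3
```

Call:
{"fn": "step_arm", "kwargs": {
  "commands": [
    [0,[0,0,3],0],
    [0,[0,0,5],0],
    [0,[0,0,5],0]
  ]
}}

```text
t: 40.9
tool_pos: [0.4432, -0.2625, 0.2356]
tool_rot: [3.133, -0.218, 0.003]
contact_force: [0.7, -0.8, 1.2]
opening: -0.0007
grip_force: 0.2
```

```bash
python3 -c "
from h import *
state(); o=monitor.get_obs(); print(inbx(np.array(o['tool_pos'])-[0,0,.155]))
img('side','s8',(100,120,280,260),4)"
```

```text
t 40.9 grasp [ 0.4435 -0.2627  0.0806] yaw_y -97.95 q6 1.03 F [ 0.7 -0.8  1.2] op -0.7 gf 0.2
[-36.3   1.   80.6]
```

View pics/s8.png

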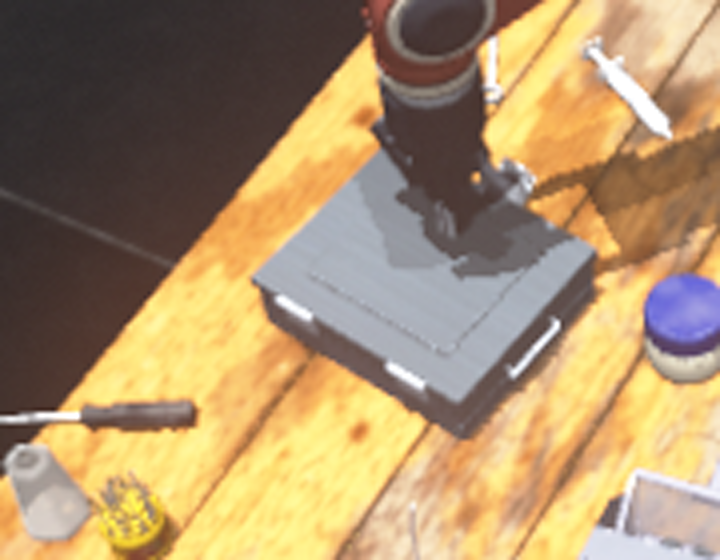

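The lid is nearly flat. I'll press it down to its stop.

Call:
{"fn": "step_arm", "kwargs": {
  "commands": [
    [0,[0,0,2],0],
    [0,[0,0,4],0],
    [0,[0,0,5],0],
    [0,[0,0,5],0]
  ]
}}

```text
t: 41.45
tool_pos: [0.4433, -0.2627, 0.2327]
tool_rot: [-3.134, 0.218, 0.001]
contact_force: [-6.1, 4.4, 18.0]
opening: -0.0003
grip_force: 8.8
```

```bash
python3 -c "
from h import *
state(); o=monitor.get_obs(); print(inbx(np.array(o['tool_pos'])-[0,0,.155]))"
```

```text
t 41.45 grasp [ 0.4432 -0.2627  0.0777] yaw_y -97.96 q6 1.03 F [-6.1  4.4 18. ] op -0.3 gf 8.8
[-36.2   0.8  77.7]
```

Call:
{"fn": "step_arm", "kwargs": {
  "commands": [
    [0,[0,0,-30],0],
    [0,[-40,0,-40],0],
    [0,[-79,0,-40],0],
    [0,[-79,0,-40],0],
    [0,[-79,0,-10],0],
    [0,[-79,0,10],0],
    [0,[-78,0,22],0],
    [0,[-78,0,33],0],
    [0,[-76,0,40],0],
    [0,[-72,0,44],0],
    [0,[-68,0,44],0],
    [0,[-67,0,44],0]
  ]
}}

```text
t: 42.95
tool_pos: [0.3763, -0.2528, 0.1853]
tool_rot: [-3.133, 0.218, 0.002]
contact_force: [-2.2, -0.7, -1.2]
opening: 0.0001
grip_force: 0.9
```

```bash
python3 -c "
from h import *
state(); o=monitor.get_obs(); print(inbx(np.array(o['tool_pos'])-[0,0,.155]))"
```

```text
t 42.95 grasp [ 0.3762 -0.2527  0.0303] yaw_y -97.95 q6 0.95 F [-2.2 -0.7 -1.2] op 0.1 gf 0.9
[-103.9    1.3   30.3]
```

Contact is light, so I'll press inward to the stop.

Call:
{"fn": "step_arm", "kwargs": {
  "commands": [
    [0,[2,0,0],0],
    [0,[4,0,0],0],
    [0,[6,0,0],0],
    [0,[6,0,0],0]
  ]
}}

```text
t: 43.45
tool_pos: [0.3796, -0.2534, 0.1853]
tool_rot: [-3.131, 0.215, 0.023]
contact_force: [-24.1, 2.2, 15.9]
opening: 0.0
grip_force: 12.2
```

```bash
python3 -c "
from h import *
state(); o=monitor.get_obs(); print(inbx(np.array(o['tool_pos'])-[0,0,.155]))"
```

```text
t 43.45 grasp [ 0.3774 -0.2528  0.0303] yaw_y -97.86 q6 0.96 F [-24.1   2.2  15.9] op 0.0 gf 12.2
[-100.5    1.1   30.3]
```

Call:
{"fn": "step_arm", "kwargs": {
  "commands": [
    [0,[-10,0,0],0],
    [0,[-30,0,0],0],
    [0,[-30,0,-60],0],
    [0,[-30,0,-120],0],
    [0,[-30,-60,-150],0],
    [0,[-30,-120,-150],0],
    [0,[-30,-180,-150],0],
    [0,[-30,-240,-150],0],
    [0,[-30,-240,-150],0],
    [0,[-30,-240,-150],0]
  ]
}}

```text
t: 44.7
tool_pos: [0.3859, -0.0119, 0.3361]
tool_rot: [3.134, -0.217, 0.003]
contact_force: [-0.1, 0.3, 0.3]
opening: -0.0003
grip_force: 0.0
```

```bash
python3 -c "
from h import *
state()
a=img('top')[90:290,80:480];b=img('side')[130:320,120:420]
a=cv2.resize(a,(600,300),interpolation=cv2.INTER_CUBIC);b=cv2.resize(b,(474,300),interpolation=cv2.INTER_CUBIC)
c=np.zeros((600,600,3),np.uint8);c[:300]=a;c[300:,:474]=b;cv2.imwrite('pics/end.png',c)"
```

```text
t 44.7 grasp [ 0.3862 -0.012   0.1811] yaw_y -97.91 q6 1.48 F [-0.1  0.3  0.3] op -0.3 gf 0.0
```

View pics/end.png

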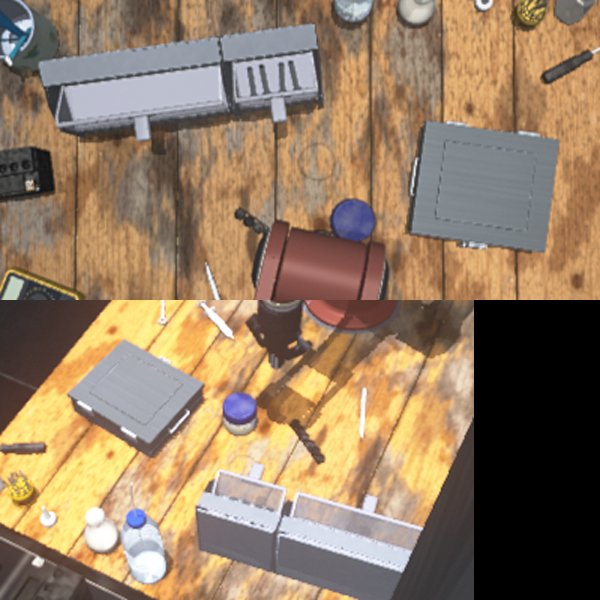

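The final view shows both bins flush, the box shut, the latch lever seen edge-on at (473,245) and the pot standing. I'll check the bin against the first picture before handing in.

```bash
python3 -c "
from h import *
a=cv2.imread('pics/top0.png',0);b=cv2.cvtColor(img('top'),cv2.COLOR_BGR2GRAY)
t=a[166:188,165:187]
r=cv2.matchTemplate(b[156:198,155:197],t,cv2.TM_CCOEFF_NORMED);print(cv2.minMaxLoc(r), r[9:12,9:12].round(3))
"
```

```text
(-0.39297372102737427, 0.9944398403167725, (1, 9), (10, 10)) [[0.857 0.936 0.859]
 [0.909 0.994 0.909]
 [0.859 0.944 0.869]]
```

```bash
python3 -c "
from station import finish_job
print(finish_job())"
```

```text
the job is handed in; nothing more can be done
None
```

The job is handed in at about 45 s of robot time: all four spacers and the tester are in the kit box, the wide bin is home, the lid is shut and the latch lever is pressed down, the narrow bin stayed shut and the pot is still standing; `finish_job` returned no verdict.

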